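Pin the board in the jig, peel off a parts tray and hold it ready

ROBOT

A 6-joint arm with a two-finger parallel gripper is mounted at the origin on the work surface. World frame = base frame: x ahead of the robot, y to its left, z up, the work surface at z = 0. Lengths are in m, angles in rad, forces in N, time in s.
With the tool pointing down it reaches from about 0.375 to 0.975 m from the base axis. Payload 3.8 kg.
Tool frame: the origin (TCP) lies on the centre line of the jaws, within the pads' length; the fingertips stand 22 mm ahead of it and the grasp point (between the pads) lies 3 mm ahead of it; z points along the fingers, y is the direction in which the jaws open and shut (so a half turn about z gives the same grasp; the last joint's range is limited). The gripper opens to 85 mm and grips with 20 to 120 N. Pads are 22 mm wide; open, the fingers measure 114 mm over their backs; the gripper's body (76 mm by 85 mm) begins 54 mm behind the grasp point. The pads swing forward as they close: fully open they stand 13 mm farther back than shut.
Start: joints at [-1.323, 0.264, 1.604, -0, 1.274, -0.037], TCP at [0.19, -0.648, 0.253] pointing down, gripper open.
Joint ranges: [-2.63, 2.63], [-0.94, 2.18], [0.31, 2.57], [-1.31, 4.45], [0, 2.66], [-2.55, 2.55]. Speed limits (rad/s): [2.57, 2.57, 3.14, 3.14, 3.14, 3.14].

INTERFACE

Orientations are given as a unit quaternion [x, y, z, w].
In Python, from bench import r gives the robot as it stands.
- The arm moves only by the tool drive_tool, never from a script. Its argument "targets" is text: rows parted by semicolons, each of 5 numbers parted by spaces: the shift along the tool's x, y, z in m, then the turn about the tool's z in rad, then the gripper command: -1 is fully open, 1 is shut, values between are in proportion. A call has 1 to 8 rows; each row is the pose to reach, as a shift and turn from the pose commanded when the call began, along the tool's axes at that moment; what a row does not reach only later rows make up. A row lasts 1/10 s, in which the tool goes at most 50 mm and 8.59 degrees, less where a joint would pass 70% of its speed; a pose out of reach is approached as far as the arm can. A call with a gripper value outside its range is refused whole. The fingers move at their own pace and stop on an object; "grip_force" is the grip in N (left out, the last holds). Time passes only in rows, so rows that repeat a pose let the fingers close. It gives the time, the measured TCP pose, the force and the opening at its end, in the units of the state.
- r.read_state(): the state, without advancing time (a new reading comes with each control period).
- r.grab_frame(name): name is "scene" or "top"; returns the picture (480x640x3 uint8, blue, green, red); there is no depth.
- r.calibration(name): a dict with "camera_matrix" (3x3 intrinsics, pixels), "view" (4x4, takes a point from world to camera coordinates). Camera axes: x right, y up, looking along -z (the intrinsics and any distortion apply to the point x, -y, -z); pixel columns grow to the right and rows downward; lengths in m; the calibration is good to about 2 mm. A picture is of the moment at which its call begins. calibration takes no time and is no camera call.
- r.hand_in(): hands the job in, once; it reports no verdict.
The state is a dict: "clock": time; "joint_pos": joint angles; "qd": joint speeds; "effort": joint torques, N m; "position": TCP position; "tool_rot": TCP orientation; "force": force on the tool from outside, world axes, zero at the start; "moment": the same for the moment, N m; "opening": finger opening in m.
Only numpy, scipy, OpenCV 4.12 (cv2) and the standard library are available. Lean on these libraries where they do the work, as an engineer would, in place of code of your own. Each camera call takes 0.05 s, during which the arm holds its last target. There are 200 camera calls.

TASK

I am about to strip parts off the green board: first lower it (do not let it fall) over the two locating pins of the aluminium jig until it rests flush on all four brass posts, and let go of it. Then take the top tray off the blue stack; the nested trays cling, so start it at one corner, raising that corner while the opposite one still stays down, and peel it away. Finish while holding the tray in the gripper: level, open side up, close beside the jig and not over it, about a hand's breadth above the desk and touching nothing else; leave the meter, pliers, solder and flux jar alone.

Things in the scene. Friction and masses are not known exactly. Their poses are not given: they have to be found in the camera images.
- board: Loose green circuit board, 120 (x) x 84 (y) x 3 mm, about 0.15 kg, lying flat on the desk, parts up; origin at the centre of its underside, z up. Grip it by the heat sink in its middle. A blue terminal block 11 mm tall stands at its -x edge, two black capacitors 12 mm tall at its +x edge.
- heatsink (a point): Centre of the top of the board's finned aluminium heat sink, 36 (x) x 26 (y) x 24 mm high, 27 mm above the board's underside. Best gripped across the 26 mm, fingers closing along the board's y: on those two sides nothing on the board is taller than 8 mm.
- hole_a (a point): Locating hole A of the board, 6.5 mm wide, right through; the point is its centre on the underside, at (51, 33) mm from the board's origin. It goes over pin A.
- hole_b (a point): Locating hole B, like A, at (-51, -25) mm from the board's origin. It goes over pin B. The holes are not symmetric, so the board fits only one way round; seated, its axes match the jig's and its origin lies 22 mm above the jig's origin.
- jig: Board jig fixed to the desk: aluminium plate 150 (x) x 104 (y) x 10 mm, with four brass posts whose tops stand 22 mm above the desk and two steel locating pins. Origin at the centre of the plate's underside, on the desk, z up.
- pin_a (a point): Pin A of the jig, 4.5 mm thick, at (51, 33) mm from the jig's origin; the point is on its axis at the post's top, where the board's underside comes to rest. The pin stands 14 mm above this point, its last 6 mm tapering to 1.6 mm.
- pin_b (a point): Pin B of the jig, like pin A, at (-51, -25) mm from the jig's origin.
- stack: Tray holder fixed to the desk with three blue nested trays that stay in it, 165 (x) x 125 (y) mm. Origin at the centre of its underside on the desk, z up. The top tray nests in it, axes matching, its origin 56 mm higher. The rims of the staying trays have the top tray's outline; the highest has its upper face 80 mm above the desk, 16 mm below the top tray's.
- tray: Loose top tray, blue plastic, about 0.08 kg, open above, 150 (x) x 110 (y) x 40 mm, corners cut off at 45 degrees (22 mm off each side); origin at the centre of its underside, z up. Its rim is 10 mm wide and 12 mm high with upright faces; below it thin walls slope inwards. Empty but for four 14 mm tall bosses on its floor. Snap beads on its long walls cling to the tray below, one near each corner.
- corner_a (a point): Point on top of the tray's rim, mid-width, at one cut-off corner, (60.5, 40.5, 40) mm from the tray's origin; that corner's 31 mm long face looks along (1, 1) in the tray's axes. Its opposite is c. Pinch the 10 mm thick rim from above, one finger inside, one outside, tips 8 to 11 mm below the rim's top; deeper than 16 mm the outer finger also presses on the next tray.
- corner_b (a point): Point on top of the tray's rim, mid-width, at one cut-off corner, (-60.5, 40.5, 40) mm from the tray's origin; that corner's 31 mm long face looks along (-1, 1) in the tray's axes. Its opposite is d. Raised by one corner the tray lets go at about 7 to 12 N; each corner snaps free once raised 6 to 10 mm.
- corner_c (a point): Point on top of the tray's rim, mid-width, at one cut-off corner, (-60.5, -40.5, 40) mm from the tray's origin; that corner's 31 mm long face looks along (-1, -1) in the tray's axes. Its opposite is a. The nested tray has about 1 mm of play and can be tilted about the corner opposite the grip, about 20 mm above its underside.
- corner_d (a point): Point on top of the tray's rim, mid-width, at one cut-off corner, (60.5, -40.5, 40) mm from the tray's origin; that corner's 31 mm long face looks along (1, -1) in the tray's axes. Its opposite is b.
- seat_a (a point): Fixed point of the holder where the tray's corner_a lies while the tray is fully nested (96 mm above the desk).
- seat_b (a point): Fixed point of the holder where the tray's corner_b lies while the tray is fully nested (96 mm above the desk).
- seat_c (a point): Fixed point of the holder where the tray's corner_c lies while the tray is fully nested (96 mm above the desk).
- seat_d (a point): Fixed point of the holder where the tray's corner_d lies while the tray is fully nested (96 mm above the desk).
- meter: Bystander: red multimeter, 78 x 160 x 40 mm; origin at the centre of its underside.
- pliers: Bystander: pliers with blue handles, about 50 x 150 x 12 mm, lying flat; origin under the pivot.
- solder: Bystander: spool of solder, 56 mm across and 35 mm high, standing; origin at the centre of its underside.
- flux: Bystander: amber jar with a black cap, 40 mm across and 42 mm high; origin at the centre of its underside.
There are look-alikes about, which are no part of the job. There is more than one size of the board; the one meant has the size given above.

How it is judged:
By the outcome, as a careful person would: the job done as asked, in the order asked, and still so for the second after the job is handed in, while the arm keeps its last pose, push and grip.
It also fails if it takes over 61 s, if anything falls off the work surface, if the arm or the gripper's body presses on something with over 40 N, if the wrist force passes 120 N, or if a joint passes its speed limit or range.

## Working session

There is one attempt and no reset: what is moved stays moved. The work goes in short steps, Python scripts to look and compute and a tool call to move; the robot and the scene stay as the last step left them, time stands still between calls to the robot, and variables do not carry over. Pictures are saved under pics/ and viewed, about 8 in all and at most 12, crops included, and the job is handed in when it is done.

Besides the shell and the picture viewer there is one more tool, called as a command line: name --argument value ..., lists and objects as JSON in quotes. drive_tool: Moves the arm, as the interface text tells. Its arguments: {"type":"object","properties":{"targets":{"type":"string"},"grip_force":{"type":"number"}},"required":["targets"]}

```bash
ls; mkdir -p pics; python3 - <<'E'
from bench import r
import cv2,numpy as np
print(r.read_state())
for n in("scene","top"):
    c=r.calibration(n);print(n,{k:(np.round(v,4).tolist() if hasattr(v,'__len__') else v) for k,v in c.items()})
    cv2.imwrite(f"pics/{n}0.png",r.grab_frame(n))
E
```

```text
pics
{'clock': 0.0, 'joint_pos': array([-1.32288696e+00,  2.64802060e-01,  1.60536906e+00, -1.31056125e-05,
        1.27373773e+00, -3.68807945e-02]), 'qd': array([ 6.97622053e-04,  1.32030736e-03, -1.62748079e-04, -2.21401185e-03,
        1.12026532e-03, -7.68370950e-05]), 'effort': array([-8.05850741e-04, -5.15116847e+01, -3.67309391e+01, -1.03703705e-04,
        1.29437810e-02, -1.03398020e-05]), 'position': array([ 0.18948223, -0.64713837,  0.25193171]), 'tool_rot': array([ 9.89878002e-01,  1.41916171e-01, -1.28198011e-04, -1.15099757e-03]), 'force': array([-0.33036236, -0.12346671, -0.31160096]), 'moment': array([0.05092801, 0.03951397, 0.00349832]), 'opening': 0.08521548146039025}
scene {'camera_matrix': [[493.278, 0.0, 320.4717], [0.0, 493.278, 230.3629], [0.0, 0.0, 1.0]], 'view': [[0.0193, 0.9997, -0.0174, 0.0014], [-0.71, 0.0259, 0.7037, 0.2763], [0.7039, -0.0013, 0.7103, -1.5403], [0.0, 0.0, 0.0, 1.0]]}
top {'camera_matrix': [[483.2977, 0.0, 320.5393], [0.0, 483.2977, 229.8086], [0.0, 0.0, 1.0]], 'view': [[-0.01, -0.9999, -0.0038, 0.0029], [0.9872, -0.0105, 0.1594, -0.4794], [-0.1595, -0.0022, 0.9872, -1.0001], [0.0, 0.0, 0.0, 1.0]]}
```

View pics/scene0.png

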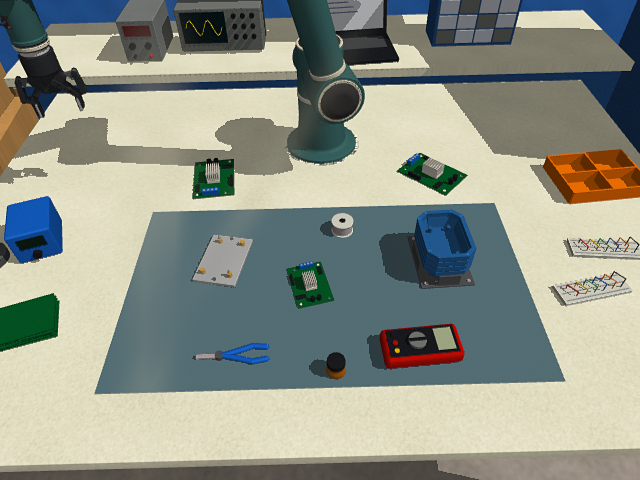

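View pics/top0.png

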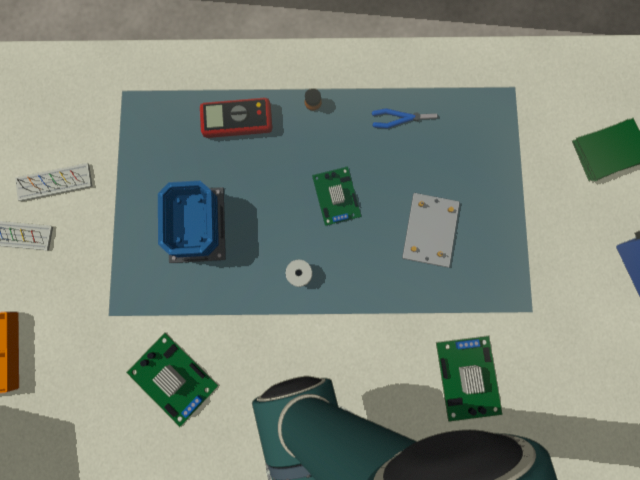

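The scene view shows the jig at about (222,260), a small board at (310,284) and the stack at (443,245). In the top view they are at (432,230), (337,196) and (190,220). The boards off the mat look larger, so I'll check sizes and zoom in.

```bash
cat > h.py <<'E'
import cv2,numpy as np
from bench import r
def ray(n,uv):
    c=r.calibration(n);K=np.array(c["camera_matrix"]);V=np.array(c["view"])
    R=V[:3,:3];o=-R.T@V[:3,3]
    uv=np.atleast_2d(uv).astype(float)
    d=np.c_[(uv[:,0]-K[0,2])/K[0,0],-(uv[:,1]-K[1,2])/K[1,1],-np.ones(len(uv))]
    return o,d@R
def onz(n,uv,z):
    o,d=ray(n,uv);return o+d*((z-o[2])/d[:,2:])
def tri(uv1,uv2,n1="scene",n2="top"):
    o1,d1=ray(n1,uv1);o2,d2=ray(n2,uv2);out=[]
    for a,b in zip(d1,d2):
        A=np.c_[a,-b];t=np.linalg.lstsq(A,o2-o1,rcond=None)[0];out.append((o1+a*t[0]+o2+b*t[1])/2)
    return np.array(out)
def proj(n,p):
    c=r.calibration(n);K=np.array(c["camera_matrix"]);V=np.array(c["view"])
    q=np.atleast_2d(p)@V[:3,:3].T+V[:3,3];q=q*[1,-1,-1];u=q@K.T;return u[:,:2]/u[:,2:]
def quad(mask,near):
    cs,_=cv2.findContours(mask,cv2.RETR_EXTERNAL,cv2.CHAIN_APPROX_NONE)
    return min((c for c in cs if cv2.contourArea(c)>300),key=lambda c:np.hypot(*(c.reshape(-1,2).mean(0)-near)))
def crop(n,im,c,w,h,k): 
    x,y=int(c[0]-w/2),int(c[1]-h/2);return cv2.resize(im[y:y+h,x:x+w],None,fx=k,fy=k,interpolation=cv2.INTER_CUBIC)
E
python3 - <<'E'
from h import *
S=cv2.imread("pics/scene0.png");T=cv2.imread("pics/top0.png")
k=lambda m:cv2.morphologyEx(m,cv2.MORPH_CLOSE,np.ones((9,9)))
for n,im,pts in(("top",T,[(337,196),(172,380),(468,378)]),("scene",S,[(310,284)])):
    h=cv2.cvtColor(im,cv2.COLOR_BGR2HSV);m=cv2.inRange(h,(45,90,30),(85,255,255))
    for p in pts:
        c=quad(k(m),p);(a,s,t)=cv2.minAreaRect(c);b=onz(n,cv2.boxPoints((a,s,t)),.003)
        print(n,"board",np.round(a,1),np.round(b,3).tolist(),np.round([np.linalg.norm(b[0]-b[1]),np.linalg.norm(b[1]-b[2])],4))
for n,im,p in(("top",T,(432,230)),("scene",S,(222,260))):
    h=cv2.cvtColor(im,cv2.COLOR_BGR2HSV);m=cv2.inRange(h,(0,0,130),(179,50,255))
    c=quad(k(m),p);a=cv2.minAreaRect(c);b=onz(n,cv2.boxPoints(a),.01)
    print(n,"jig",np.round(a[0],1),np.round(b,3).tolist(),np.round([np.linalg.norm(b[0]-b[1]),np.linalg.norm(b[1]-b[2])],4))
A=np.hstack([crop(0,T,(432,230),80,90,4),crop(0,S,(222,260),80,90,4)])
B=np.hstack([crop(0,T,(337,196),80,60,4),crop(0,S,(310,284),80,60,4)])
cv2.imwrite("pics/z1.png",np.vstack([A,B]))
E
```

```text
top board [336.3 195.4] [[0.612, 0.018, 0.003], [0.633, -0.066, 0.003], [0.515, -0.093, 0.003], [0.494, -0.011, 0.003]] [0.0866 0.1214]
top board [172.2 379.3] [[0.183, 0.415, 0.003], [0.264, 0.335, 0.003], [0.152, 0.217, 0.003], [0.074, 0.297, 0.003]] [0.1132 0.1625]
top board [468.9 378.2] [[0.238, -0.247, 0.003], [0.254, -0.362, 0.003], [0.091, -0.376, 0.003], [0.076, -0.265, 0.003]] [0.1153 0.163 ]
scene board [309.9 284.2] [[0.516, -0.094, 0.003], [0.486, -0.007, 0.003], [0.613, 0.017, 0.003], [0.639, -0.063, 0.003]] [0.0912 0.1292]
top jig [319.5 239.5] [[1.051, 0.761, 0.01], [1.031, -0.767, 0.01], [-0.036, -0.645, 0.01], [-0.025, 0.658, 0.01]] [1.5287 1.0745]
scene jig [319.5 248.5] [[-1.016, -1.441, 0.01], [-0.839, 1.388, 0.01], [1.005, 0.513, 0.01], [0.978, -0.569, 0.01]] [2.8351 2.0408]
```

View pics/z1.png

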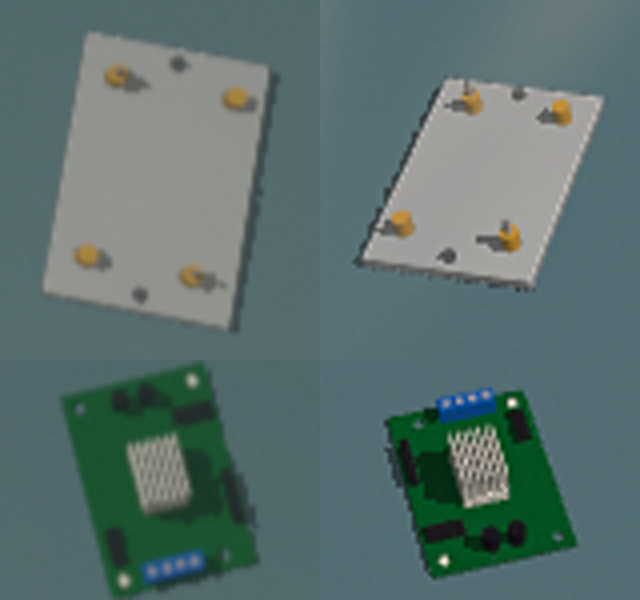

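The zoom shows that:
- **Jig:** the pins are on the upper-left post (421,204) and lower-right post (440,254) of the top view. Pin A is the upper-left one, since it is nearer its long edge.
- **Board:** its open holes are at the upper left and lower right, capacitors up and terminal down. Its size matches (about 120 x 84 mm; the others are about 162 x 114 mm).

Next I'll measure the poses.

```bash
python3 - <<'E'
from h import *
S=cv2.imread("pics/scene0.png");T=cv2.imread("pics/top0.png")
def comp(im,c,w,lo,hi,k=7):
    m=np.zeros(im.shape[:2],np.uint8);x,y=c;m[y-w:y+w,x-w:x+w]=cv2.inRange(cv2.cvtColor(im,cv2.COLOR_BGR2HSV),lo,hi)[y-w:y+w,x-w:x+w]
    m=cv2.morphologyEx(m,cv2.MORPH_CLOSE,np.ones((k,k)))
    cs,_=cv2.findContours(m,cv2.RETR_EXTERNAL,cv2.CHAIN_APPROX_NONE);return max(cs,key=cv2.contourArea)
def rep(tag,n,c,z):
    p=onz(n,c.reshape(-1,2),z)[:,:2].astype(np.float32)
    a=cv2.minAreaRect(p*1000);b=cv2.boxPoints(a);e=[b[1]-b[0],b[2]-b[1]];e=max(e,key=np.linalg.norm);e=e*np.sign(e[0])
    print(tag,n,"centre mm",np.round(a[0],1),"size",np.round(a[1],1),"yaw",round(np.degrees(np.arctan2(e[1],e[0])),2))
for n,im,c in(("top",T,(337,196)),("scene",S,(310,284))):
    rep("board",n,comp(im,c,40,(45,90,30),(85,255,255)),.002)
for n,im,c in(("top",T,(432,230)),("scene",S,(222,260))):
    h=cv2.cvtColor(im,cv2.COLOR_BGR2HSV)
    rep("jig",n,comp(im,c,45,(0,0,110),(179,40,255)),.010)
for n,im,c in(("top",T,(190,220)),("scene",S,(443,245))):
    c=comp(im,c,42,(100,130,40),(120,255,255),3)
    rep("tray",n,c,.096)
for n,im,c,w in(("top",T,(190,220),40),("scene",S,(443,245),40)):
    print(n,cv2.boundingRect(comp(im,c,42,(100,130,40),(120,255,255),3)))
# brass posts
for n,im,c,w in(("top",T,(432,230),45),("scene",S,(222,260),45)):
    h=cv2.cvtColor(im,cv2.COLOR_BGR2HSV);m=cv2.inRange(h,(12,110,90),(30,255,255))
    _,_,st,ce=cv2.connectedComponentsWithStats(m)
    for s,q in zip(st,ce):
        if s[4]>5 and s[4]<400 and abs(q-c).max()<w: print(n,"post",np.round(q,1),s[4],np.round(onz(n,q,.020)[0],4))
A=np.hstack([crop(0,T,(192,220),100,110,4),crop(0,S,(443,245),100,110,4)]);cv2.imwrite("pics/z2.png",A)
for q in((298,272),(313,99),(236,117),(400,118)):print(np.round(onz("top",q,.02)[0],3))
E
```

```text
board top centre mm [563.5 -37.8] size [121.   85.3] yaw 13.82
board scene centre mm [563.5 -37.8] size [123.   85.3] yaw 13.85
jig top centre mm [ 483.3 -244.6] size [104.5 151.5] yaw -11.79
jig scene centre mm [ 486.  -244.6] size [105.8 156.2] yaw -11.67
tray top centre mm [497.2 268.5] size [155.9 120.8] yaw 2.5
tray scene centre mm [526.5 267.2] size [202.5 128.5] yaw 2.67
top (158, 181, 60, 76)
scene (414, 209, 63, 69)
top post [420.5 203.9] 12 [ 0.5379 -0.223   0.02  ]
top post [450.3 209.2] 20 [ 0.5254 -0.288   0.02  ]
top post [413.2 248.5] 18 [ 0.4391 -0.2029  0.02  ]
top post [438.6 253.7] 11 [ 0.4272 -0.2575  0.02  ]
scene post [219.6 240. ] 18 [ 0.4331 -0.2591  0.02  ]
scene post [242.  242.5] 24 [ 0.4436 -0.2027  0.02  ]
scene post [202.3 270.4] 24 [ 0.5302 -0.2875  0.02  ]
scene post [229.2 274.3] 23 [ 0.544 -0.223  0.02 ]
[0.391 0.048 0.02 ]
[0.786 0.012 0.02 ]
[0.744 0.188 0.02 ]
[ 0.738 -0.185  0.02 ]
```

View pics/z2.png

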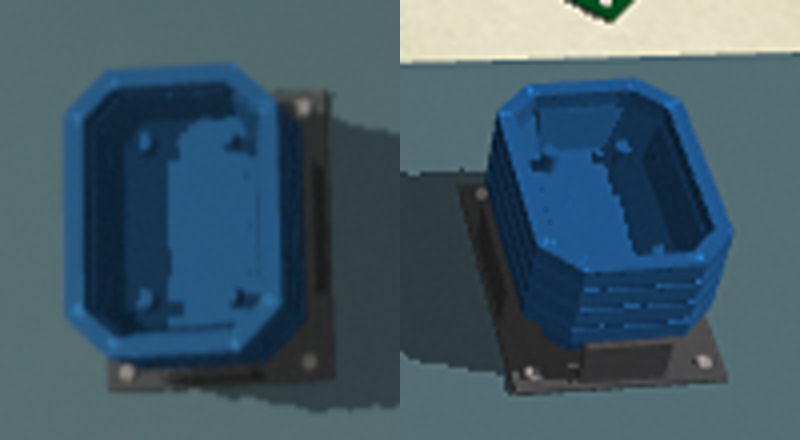

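The stack crop shows that the tray's upper rim in the top view spans about (158,181) to (211,254), with a yaw of about 2.5 deg. The jig is at (483,-244.6) mm with yaw -11.8 deg, and the board is at (563.5,-37.8) mm with yaw 13.8 deg. I'm moving above the board now.

drive_tool --targets "0.53 -0.48 0.132 0.044 -0.2;0.53 -0.48 0.132 0.044 -0.2;0.53 -0.48 0.132 0.044 -0.2;0.53 -0.48 0.132 0.044 -0.2;0.53 -0.48 0.132 0.044 -0.2;0.53 -0.48 0.132 0.044 -0.2;0.53 -0.48 0.132 0.044 -0.2;0.53 -0.48 0.132 0.044 -0.2" --grip_force 40

```text
clock: 0.9
position: [0.3957, -0.3105, 0.1801]
tool_rot: [0.993, 0.12, -0.0, -0.0]
force: [1.2, -0.3, 0.7]
opening: 0.0513
```

drive_tool --targets "0.228 -0.225 0.06 0 -0.2;0.228 -0.225 0.06 0 -0.2;0.228 -0.225 0.06 0 -0.2;0.228 -0.225 0.06 0 -0.2;0.228 -0.225 0.06 0 -0.2;0.228 -0.225 0.06 0 -0.2;0.228 -0.225 0.06 0 -0.2;0.228 -0.225 0.06 0 -0.2"

```text
clock: 1.7
position: [0.5637, -0.0365, 0.1194]
tool_rot: [0.993, 0.122, -0.001, -0.001]
force: [-0.9, 0.3, 0.2]
opening: 0.0512
```

```bash
python3 - <<'E'
from h import *
s=r.read_state();print(s["position"],2*np.arctan2(*s["tool_rot"][[1,0]]),s["joint_pos"],s["force"])
E
```

```text
[ 0.56369132 -0.03645823  0.11940454] 0.2449348656146663 [-1.09124049e-01  1.79290587e-01  1.96944844e+00  9.11503734e-04
  9.94310545e-01  1.21624001e+00] [-0.86128401  0.2643333   0.21806862]
```

drive_tool --targets "0 0.001 0.05 0 -0.2;0 0.001 0.075 0 -0.2;0 0.001 0.0845 0 -0.2;0 0.001 0.0845 0 -0.2;0 0.001 0.0845 0 0.6;0 0.001 0.0845 0 0.6;0 0.001 0.0845 0 0.6;0 0.001 0.0845 0 0.6"

```text
clock: 2.5
position: [0.5651, -0.041, 0.0383]
tool_rot: [0.993, 0.12, 0.002, 0.001]
force: [0.0, -0.5, 5.9]
opening: 0.0244
```

```bash
python3 - <<'E'
from h import *
s=r.read_state();print(s["position"],2*np.arctan2(*s["tool_rot"][[1,0]]),s["force"],s["moment"],s["opening"])
S=r.grab_frame("scene");T=r.grab_frame("top");c=proj("scene",[.5635,-.038,.03])[0];d=proj("top",[.5635,-.038,.03])[0]
cv2.imwrite("pics/g1.png",np.hstack([crop(0,S,c,100,110,4),crop(0,T,d,100,110,4)]))
s=r.read_state();print(s["position"],2*np.arctan2(*s["tool_rot"][[1,0]]),s["force"],s["moment"],s["opening"])
E
```

```text
[ 0.56506073 -0.0410072   0.03833889] 0.24079206462704153 [ 0.0191175  -0.52621556  5.94967375] [-0.12545436  0.09344796 -0.01461902] 0.024351848099885737
[ 0.56508286 -0.04104116  0.03833949] 0.24079441817818484 [-0.52672145 -0.77335988  6.16795657] [-0.15057857  0.12630613 -0.02718559] 0.024694957548172462
```

View pics/g1.png

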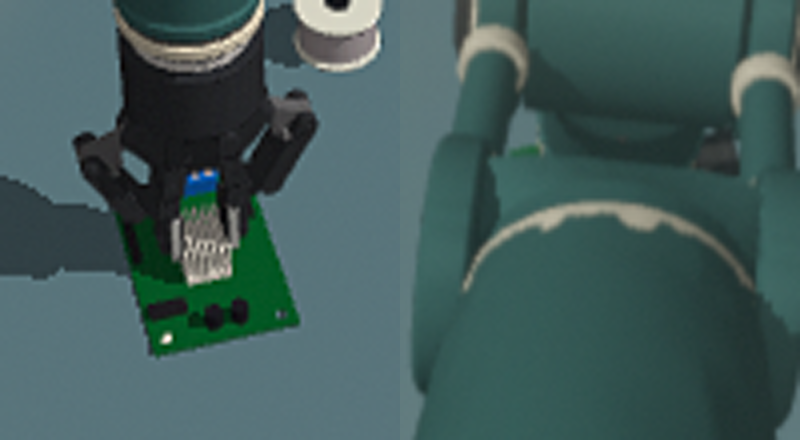

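The fingers are on both sides of the heat sink, and the board's far end and hole A are visible at about (282,313) in the crop. I'm lifting.

drive_tool --targets "0 0 -0.01 0 0.6;0 0 -0.03 0 0.6;0 0 -0.06 0 0.6;0 0 -0.075 0 0.6;0 0 -0.075 0 0.6;0 0 -0.075 0 0.6" --grip_force 60

```text
clock: 3.2
position: [0.563, -0.0405, 0.111]
tool_rot: [0.993, 0.12, 0.0, -0.0]
force: [-0.6, -1.0, -2.1]
opening: 0.0244
```

```bash
python3 - <<'E'
from h import *
s=r.read_state();print(s["position"],2*np.arctan2(*s["tool_rot"][[1,0]]),s["tool_rot"],s["force"],s["opening"])
E
```

```text
[ 0.56300144 -0.04049574  0.11095836] 0.24084630366778367 [ 9.92757890e-01  1.20132305e-01  1.10690997e-05 -1.10651798e-05] [-0.6087677  -0.9866434  -2.09332486] 0.024384117408863832
```

drive_tool --targets "-0.02 0.03 0 0.07 0.6;-0.05 0.07 0 0.2 0.6;-0.08 0.114 0 0.32 0.6;-0.11 0.155 0 0.42 0.6;-0.126 0.179 0 0.446 0.6;-0.126 0.179 0 0.446 0.6;-0.126 0.179 0 0.446 0.6;-0.126 0.179 0 0.446 0.6"

```text
clock: 4.0
position: [0.483, -0.2433, 0.1099]
tool_rot: [0.995, -0.102, -0.001, -0.001]
force: [-0.4, -0.8, -2.7]
opening: 0.0241
```

```bash
python3 - <<'E'
from h import *
S=r.grab_frame("scene");T=r.grab_frame("top")
s=r.read_state();p=s["position"];print(p,2*np.arctan2(*s["tool_rot"][[1,0]]),s["tool_rot"],s["force"],s["opening"])
c=proj("scene",[p[0],p[1],.07])[0];d=proj("top",[p[0],p[1],.07])[0];print(c,d)
cv2.imwrite("pics/s2.png",S);cv2.imwrite("pics/t2.png",T)
cv2.imwrite("pics/g2.png",np.hstack([crop(0,S,c,100,120,4),crop(0,T,d,100,120,4)]))
E
```

```text
[ 0.48362822 -0.24310047  0.11047509] -0.20342574617120698 [ 9.94831484e-01 -1.01537563e-01 -5.49989987e-04 -3.73332582e-04] [-0.11581342 -0.22955344 -1.59018952] 0.02418125285171895
[220.29147654 240.72198873] [436.08109795 224.1954351 ]
```

View pics/g2.png

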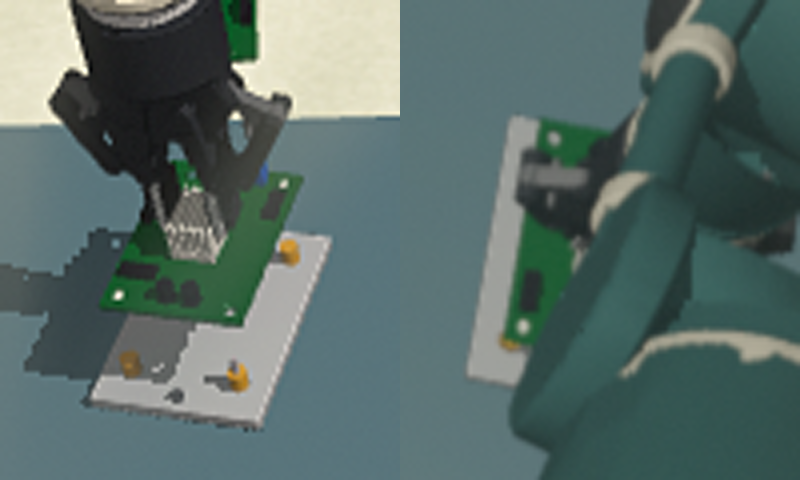

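The hand is over the jig. In the scene crop, hole A is at (228,313) and pin A's tip is near (233,361). In the top view, hole A is at (153,138). I'll compute the remaining offset from these.

```bash
python3 - <<'E'
from h import *
S=cv2.imread("pics/s2.png");T=cv2.imread("pics/t2.png")
g=lambda im,x,y,w=4:print(im[int(y)-w:int(y)+w+1,int(x)-w:int(x)+w+1].sum(2))
sA=(227,258.25);tA=(424.25,198.5)
print("A tri",tri([sA],[tA]),"scene onz",onz("scene",sA,.0757),"top",onz("top",tA,.0757))
print("pin tips scene",onz("scene",[(228.25,271.25),(219,237)],.036))
def j(p,c=(.4833,-.2446),y=-.205):
    return np.array(c)+np.array([[np.cos(y),-np.sin(y)],[np.sin(y),np.cos(y)]])@np.array(p)
for q in((.051,.033),(-.051,-.025)):
    P=j(q);print("pred pin",P,"tip px",proj("scene",[*P,.036]),proj("top",[*P,.036]),"post top px",proj("scene",[*P,.022]),proj("top",[*P,.022]))
# board mask edges
for n,im,c in(("scene",S,(220,240)),("top",T,(428,215))):
    h=cv2.cvtColor(im,cv2.COLOR_BGR2HSV);m=cv2.inRange(h,(45,120,30),(75,255,255))
    x,y=c;m2=np.zeros_like(m);m2[y-32:y+32,x-32:x+32]=m[y-32:y+32,x-32:x+32]
    e=lambda a:np.polyfit(a[:,0],a[:,1],1)
    if n=="scene":
        a=np.array([(X,np.where(m2[:,X])[0].max()+.5) for X in range(200,228)]);b=np.array([(np.where(m2[Y])[0].max()+.5,Y) for Y in range(232,255)])
    else:
        a=np.array([(X,np.where(m2[:,X])[0].min()-.5) for X in range(425,436)]);b=np.array([(np.where(m2[Y])[0].min()-.5,Y) for Y in range(203,245)])
    for l,z in((a,.0742),(b,.0742)):
        W=onz(n,l,z)[:,:2];v=cv2.fitLine(W.astype(np.float32),cv2.DIST_HUBER,0,.001,.001).ravel();d=v[:2]*np.sign(v[0]);print(n,"edge ang",np.degrees(np.arctan2(d[1],d[0])),"pt",v[2:])
        # offset from jig centre along normal of yaw -.205 axes
        ex=j((1,0))-j((0,0));ey=j((0,1))-j((0,0));print("   jig coords of edge pt mm",1000*(v[2:]-j((0,0)))@ex,1000*(v[2:]-j((0,0)))@ey)
g(S,227,258);
E
```

```text
A tri [[ 0.53875687 -0.22105726  0.06983574]] scene onz [[ 0.5439755  -0.21971072  0.0757    ]] top [[ 0.53741846 -0.21963777  0.0757    ]]
pin tips scene [[ 0.54841069 -0.22237781  0.036     ]
 [ 0.43825133 -0.25736395  0.036     ]]
pred pin [ 0.53994983 -0.22267291] tip px [[228.53481323 268.42640228]] [[421.79514108 201.42870215]] post top px [[229.43846544 272.34258252]] [[420.50411555 202.81128819]]
pred pin [ 0.42827871 -0.2586946 ] tip px [[218.96782459 234.09605093]] [[440.93627485 252.37307539]] post top px [[219.89121582 238.03979425]] [[439.37027867 253.10621633]]Traceback (most recent call last):
  File "<stdin>", line 17, in <module>
    return umr_maximum(a, axis, None, out, keepdims, initial, where)
ValueError: zero-size array to reduction operation maximum which has no identity
```

```bash
python3 - <<'E'
from h import *
S=cv2.imread("pics/s2.png");T=cv2.imread("pics/t2.png")
C=np.array((.4833,-.2446));y=-.205;R=np.array([[np.cos(y),-np.sin(y)],[np.sin(y),np.cos(y)]])
def loc(n,im,box,f):
    x0,y0,x1,y1=box;w=f(im[y0:y1,x0:x1].astype(float));w=np.clip(w,0,None);Y,X=np.mgrid[y0:y1,x0:x1];return np.array([(w*X).sum(),(w*Y).sum()])/w.sum()
br=lambda a:(a[...,2]-90)*(a.min(2)>0)          # non-green => red channel bright
hA=loc("s",S,(223,255,231,262),lambda a:a[...,2]-60); 
print(S[253:263,221:234,2]);print(T[193:205,418:432,2])
print("scene hole A",hA)
for n,im,rng in(("scene",S,None),("top",T,None)):
    h=cv2.cvtColor(im,cv2.COLOR_BGR2HSV);m=cv2.inRange(h,(45,120,30),(75,255,255))
    if n=="scene":
        L=[[(X,np.flatnonzero(m[225:264,X]).max()+225.5) for X in range(200,227)],[(np.flatnonzero(m[Y,205:250]).max()+205.5,Y) for Y in range(230,256)]]
    else:
        L=[[(X,np.flatnonzero(m[188:215,X]).min()+187.5) for X in range(424,434)],[(np.flatnonzero(m[Y,405:440]).min()+404.5,Y) for Y in range(199,240)]]
    for l in L:
        W=(onz(n,np.array(l),.0742)[:,:2]-C)@R*1000
        v=cv2.fitLine(W.astype(np.float32),cv2.DIST_HUBER,0,.1,.01).ravel();v=v*np.sign(v[0] if abs(v[0])>abs(v[1]) else v[1]) if 0 else v
        print(n,"jig-frame edge: dir deg",round(np.degrees(np.arctan2(v[1],v[0]))%180,2),"pt",np.round(v[2:],1))
E
```

```text
[[ 52  52  52  51  50  51  49  47  48  45  43  38  71]
 [ 52  52  51  49  49  50  48  47  47  43  40  36 106]
 [ 52  51  51  50  49  52  45  45  44  43  39  40 146]
 [ 50  51  50  48  48  72  55  46  41  40  36  77 181]
 [ 50  49  48  47  46  56 119  71  40  37  40 147 177]
 [ 50  48  47  47  45 104 181 100  38  34  78 181 175]
 [ 43  42  43  40  42  38  36  35  33  36 147 178 173]
 [ 75  75  61  60  48  40  38  37  31  39 184 175 173]
 [176 177 140 143 110  82  85  84  69  83 178 174 173]
 [170 171 173 174 176 178 179 180 179 178 176 174 174]]
[[110 101  86  68  66  76  79  86  86  88  89  89  89  88]
 [143 140 114  59  42  51  52  58  65  66  78  79  86  86]
 [155 152 124  59  33  36  34  35  37  40  52  54  60  64]
 [155 152 103  47  34  48  56  41  35  32  33  33  37  39]
 [156 151  86  39  46 104 126  92  44  31  32  29  32  32]
 [156 148  77  35  53 118 147 133  64  31  30  30  29  28]
 [153 135  65  33  42  93 130 116  57  31  31  30  31  32]
 [127 110  56  30  34  52  81  68  39  31  31  31  31  31]
 [ 83  76  52  40  32  34  39  38  32  29  33  31  34  31]
 [ 60  57  51  43  37  33  35  35  34  32  32  30  30  31]
 [ 59  55  50  43  39  39  59  62  41  32  29  28  31  36]
 [ 68  64  54  48  44  51  88  83  51  36  33  33  39  43]]
scene hole A [226.02483444 259.41721854]Traceback (most recent call last):
  File "<stdin>", line 13, in <module>
    return umr_maximum(a, axis, None, out, keepdims, initial, where)
ValueError: zero-size array to reduction operation maximum which has no identity
```

drive_tool --targets "0.0014 0.0038 0.01 0 0.6;0.0014 0.0038 0.02 0 0.6;0.0014 0.0038 0.028 0 0.6;0.0014 0.0038 0.03 0 0.6;0.0014 0.0038 0.03 0 0.6;0.0014 0.0038 0.03 0 0.6"

```text
clock: 4.7
position: [0.4843, -0.2485, 0.0812]
tool_rot: [0.995, -0.102, 0.0, -0.0]
force: [-0.6, -0.0, -2.5]
opening: 0.024
```

```bash
python3 - <<'E'
from h import *
S=r.grab_frame("scene");T=r.grab_frame("top")
s=r.read_state();p=s["position"];print(p,2*np.arctan2(*s["tool_rot"][[1,0]]),s["tool_rot"],s["force"],s["moment"])
cv2.imwrite("pics/s3.png",S);cv2.imwrite("pics/t3.png",T)
cv2.imwrite("pics/g3.png",np.hstack([crop(0,S,(220,255),66,80,6),crop(0,T,(428,225),66,80,6)]))
def j(p,c=(.4829,-.2450),y=-.205):
    return np.array(c)+np.array([[np.cos(y),-np.sin(y)],[np.sin(y),np.cos(y)]])@np.array(p)
for q in((.051,.033),(-.051,-.025)): print("expected hole px if aligned",proj("scene",[*j(q),p[2]-.0353]),proj("top",[*j(q),p[2]-.0353]))
E
```

```text
[ 0.48457465 -0.24868659  0.08162747] -0.20525499483393883 [ 9.94738314e-01 -1.02447429e-01  4.24485873e-04  1.76374442e-04] [ 0.37331432 -0.2771693  -1.19199001] [0.02187701 0.01156639 0.01456484]
expected hole px if aligned [[227.70273001 265.36474758]] [[422.96360293 200.56499   ]]
expected hole px if aligned [[218.13398609 231.03303546]] [[442.31734863 252.0056886 ]]
```

View pics/g3.png

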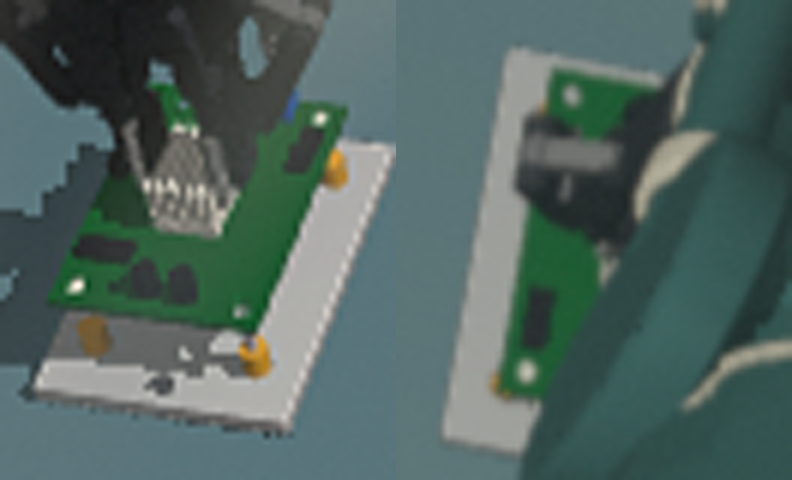

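Seen from above, hole A sits about 1 mm too far towards -y relative to pin A, and the scene view roughly agrees. I'll correct that and ease down onto the tapers.

drive_tool --targets "-0.0007 -0.001 0 0 0.6;-0.0007 -0.001 0.003 0 0.6;-0.0007 -0.001 0.006 0 0.6;-0.0007 -0.001 0.008 0 0.6;-0.0007 -0.001 0.01 0 0.6;-0.0007 -0.001 0.012 0 0.6;-0.0007 -0.001 0.012 0 0.6;-0.0007 -0.001 0.012 0 0.6"

```text
clock: 5.6
position: [0.4837, -0.2473, 0.0691]
tool_rot: [0.995, -0.102, -0.0, -0.0]
force: [-0.5, -1.2, -1.6]
opening: 0.0244
```

```bash
cat > st.py <<'E'
from h import *
s=r.read_state();print(s["clock"],s["position"].round(4),"yaw",round(2*np.arctan2(*s["tool_rot"][[1,0]]),4),s["tool_rot"].round(4),"F",s["force"].round(2),"M",s["moment"].round(3),s["opening"].round(4),s["joint_pos"].round(2))
E
python3 st.py
```

```text
Traceback (most recent call last):
  File "st.py", line 2, in <module>
    s=r.read_state();print(s["clock"],s["position"].round(4),"yaw",round(2*np.arctan2(*s["tool_rot"][[1,0]]),4),s["tool_rot"].round(4),"F",s["force"].round(2),"M",s["moment"].round(3),s["opening"].round(4),s["joint_pos"].round(2))
                                                                                                                                                                                        ^^^^^^^^^^^^^^^^^^
AttributeError: 'float' object has no attribute 'round'
```

No upward force with the underside about 5 mm below the pin tips, so both pins have entered. I'm continuing slowly.

drive_tool --targets "0 0 0.002 0 0.6;0 0 0.004 0 0.6;0 0 0.006 0 0.6;0 0 0.007 0 0.6;0 0 0.008 0 0.6;0 0 0.008 0 0.6"

```text
clock: 6.2
position: [0.4836, -0.2473, 0.061]
tool_rot: [0.995, -0.102, -0.0, -0.0]
force: [-0.6, 0.0, -2.4]
opening: 0.0241
```

```bash
sed -i 's/s\["opening"\].round(4)/round(s["opening"],4)/' st.py; python3 st.py
```

```text
6.2 [ 0.4836 -0.2473  0.061 ] yaw -0.2052 [ 9.947e-01 -1.024e-01 -2.000e-04 -1.000e-04] F [-0.57  0.02 -2.37] M [ 0.019 -0.013  0.041] 0.0241 [-0.52  0.22  2.05  0.    0.87  1.26]
```

drive_tool --targets "0 0 0.001 0 0.6;0 0 0.002 0 0.6;0 0 0.0025 0 0.6;0 0 0.0025 0 0.6;0 0 0.0025 0 0.6"

```text
clock: 6.7
position: [0.4839, -0.2474, 0.0604]
tool_rot: [0.995, -0.102, -0.0, -0.0]
force: [-4.4, 1.9, 10.3]
opening: 0.024
```

```bash
python3 st.py
```

```text
6.7 [ 0.4839 -0.2474  0.0604] yaw -0.2052 [ 0.9947 -0.1024 -0.     -0.    ] F [-4.45  1.87 10.25] M [ 0.414  0.74  -0.012] 0.024 [-0.52  0.22  2.05 -0.    0.87  1.26]
```

It made contact at the seated height (underside about 22.1 mm) with 10 N. I'll relieve the push, open and rise.

drive_tool --targets "0 0 -0.0015 0 0.6;0 0 -0.002 0 0.6;0 0 -0.002 0 -0.2;0 0 -0.002 0 -0.2;0 0 -0.002 0 -0.2;0 0 -0.002 0 -0.2;0 0 -0.02 0 -0.2;0 0 -0.05 0 -0.2"

```text
clock: 7.5
position: [0.4817, -0.2462, 0.1066]
tool_rot: [0.995, -0.102, -0.003, -0.001]
force: [1.2, -0.0, -0.5]
opening: 0.0512
```

drive_tool --targets "0 0 -0.05 0 -0.2;0 0 -0.1 0 -0.2;0 -0.05 -0.1 0 -0.2;0 -0.1 -0.1 0 -0.2;0 -0.15 -0.1 0 -0.2;0 -0.2 -0.1 0 -0.2;0 -0.23 -0.1 0 -0.2;0 -0.23 -0.1 0 -0.2"

```text
clock: 8.3
position: [0.5311, -0.0186, 0.2088]
tool_rot: [0.995, -0.1, 0.0, -0.001]
force: [-0.1, -0.2, -0.0]
opening: 0.0512
```

```bash
python3 st.py; python3 - <<'E'
from h import *
S=r.grab_frame("scene");T=r.grab_frame("top")
cv2.imwrite("pics/s4.png",S);cv2.imwrite("pics/t4.png",T)
cv2.imwrite("pics/g4.png",np.vstack([np.hstack([crop(0,S,(222,257),80,60,5),crop(0,T,(432,228),80,60,5)]),np.hstack([crop(0,S,(443,245),80,60,5),crop(0,T,(188,218),80,60,5)])]))
E
```

```text
8.3 [ 0.5311 -0.0186  0.2088] yaw -0.2006 [ 9.950e-01 -1.001e-01  2.000e-04 -6.000e-04] F [-0.07 -0.24 -0.05] M [-0.034 -0.022 -0.002] 0.0512 [-0.08  0.03  1.96  0.    1.16  1.69]
```

View pics/g4.png

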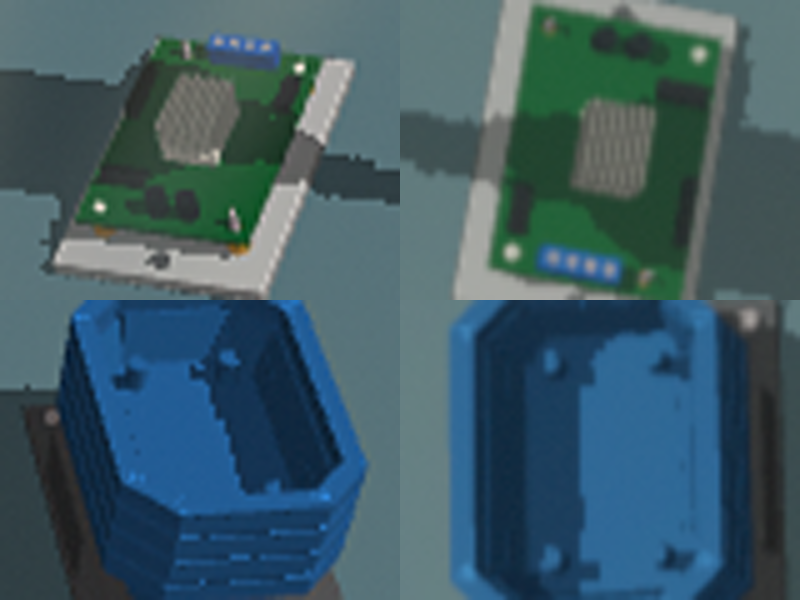

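The board sits flush: both pins stick up through their holes (scene crop (187,48) and (233,215)), the edges are parallel to the jig, and the gripper is clear. Next is the tray pose, from its rim silhouette.

```bash
python3 - <<'E'
from h import *
S=cv2.imread("pics/s4.png");T=cv2.imread("pics/t4.png")
m=lambda im:cv2.inRange(cv2.cvtColor(im,cv2.COLOR_BGR2HSV),(100,140,50),(118,255,255))
def line(n,pts,z=.096):
    W=onz(n,np.array(pts),z)[:,:2];v=cv2.fitLine(W.astype(np.float32),cv2.DIST_HUBER,0,.001,.001).ravel();return v[2:],v[:2]*np.sign(v[0] if abs(v[0])>.5 else v[1])
t=m(T)
L=line("top",[(np.flatnonzero(t[Y,140:200]).min()+139.5,Y) for Y in range(196,240)])
U=line("top",[(X,np.flatnonzero(t[165:200,X]).min()+164.5) for X in range(173,199)])
s=m(S)
B=line("scene",[(X,np.flatnonzero(s[195:235,X]).min()+194.5) for X in range(436,457)])
Rr=line("scene",[(np.flatnonzero(s[Y,440:490]).max()+440.5,Y) for Y in range(218,240)])
for k,v in zip("left(top) up(top) back(scene) right(scene)".split(),(L,U,B,Rr)):print(k,v,np.degrees(np.arctan2(v[1][1],v[1][0])))
for yaw in(.5*(np.arctan2(L[1][1],L[1][0])+np.arctan2(U[1][1],U[1][0])-np.pi/2),):
    ex=np.array([np.cos(yaw),np.sin(yaw)]);ey=np.array([-ex[1],ex[0]])
    ct=ex*(U[0]@ex-.075)+ey*(L[0]@ey-.055);print("top yaw",np.degrees(yaw),"centre",ct)
    cs=ex*(B[0]@ex+.075)+ey*(Rr[0]@ey-.055);print("scene centre",cs)
    for c in(ct,cs):print("b",c-ex*.0605+ey*.0405,"d",c+ex*.0605-ey*.0405)
# inner rim edges in top view: dark/bright transitions along mid row/col
g=T[...,0].astype(int);print("row217",g[217,152:225].tolist());print("col190",g[175:262,190].tolist())
E
```

```text
left(top) (array([0.49509755, 0.32986215], dtype=float32), array([0.9990403 , 0.04380058], dtype=float32)) 2.5103912
up(top) (array([0.5741284, 0.2806555], dtype=float32), array([-0.06231519,  0.99805653], dtype=float32)) 93.572716
back(scene) (array([0.42490685, 0.28839895], dtype=float32), array([0.04892429, 0.9988025 ], dtype=float32)) 87.19572
right(scene) (array([0.48034963, 0.32919633], dtype=float32), array([0.9987242 , 0.05049688], dtype=float32)) 2.8944888
top yaw 3.0415514 centre [0.49932262 0.27500907]
scene centre [0.50071394 0.2752008 ]
b [0.43675894 0.31224188] d [0.5618863  0.23777625]
b [0.43815026 0.31243363] d [0.56327766 0.237968  ]
row217 [130, 131, 130, 131, 131, 137, 149, 151, 152, 150, 129, 75, 67, 84, 68, 65, 65, 64, 65, 65, 67, 84, 93, 93, 93, 93, 92, 94, 93, 91, 93, 101, 145, 151, 151, 151, 150, 151, 150, 149, 150, 150, 149, 150, 149, 150, 150, 149, 150, 150, 150, 151, 151, 148, 134, 148, 150, 151, 148, 130, 76, 67, 66, 66, 66, 58, 54, 53, 46, 35, 36, 47, 58]
col190 [127, 128, 128, 128, 128, 132, 144, 148, 150, 146, 124, 87, 84, 87, 78, 72, 71, 71, 72, 80, 101, 136, 149, 149, 150, 150, 150, 150, 150, 150, 149, 150, 149, 149, 149, 150, 150, 150, 151, 150, 150, 150, 150, 150, 150, 151, 151, 151, 151, 150, 150, 151, 151, 152, 152, 151, 152, 151, 151, 151, 151, 151, 152, 152, 151, 151, 151, 152, 152, 152, 148, 126, 120, 141, 150, 151, 151, 148, 112, 77, 70, 64, 57, 53, 46, 42, 61]
```

Both views agree on the tray: centre (0.500, 0.275), yaw about 2.8 deg. I'll take corner b at (0.437, 0.312), with tool yaw about 0.834.

drive_tool --targets "-0.158 -0.306 0.045 -1.035 -0.4;-0.158 -0.306 0.045 -1.035 -0.4;-0.158 -0.306 0.045 -1.035 -0.4;-0.158 -0.306 0.045 -1.035 -0.4;-0.158 -0.306 0.045 -1.035 -0.4;-0.158 -0.306 0.045 -1.035 -0.4;-0.158 -0.306 0.045 -1.035 -0.4;-0.158 -0.306 0.045 -1.035 -0.4"

```text
clock: 9.2
position: [0.437, 0.3126, 0.1629]
tool_rot: [0.914, 0.406, -0.0, -0.001]
force: [0.6, -0.5, -0.4]
opening: 0.0598
```

drive_tool --targets "0 0 0 0 -0.4;0 0 0 0 -0.4;0 0 0 0 -0.4"

```text
clock: 9.5
position: [0.4392, 0.3079, 0.1639]
tool_rot: [0.916, 0.402, 0.0, 0.0]
force: [0.3, -0.1, 0.1]
opening: 0.0596
```

```bash
python3 st.py; python3 - <<'E'
from h import *
S=r.grab_frame("scene");cv2.imwrite("pics/s5.png",S)
print(proj("scene",[[.4373,.3123,.096],[.4373,.3123,.14]]))
E
```

```text
9.5 [0.4392 0.3079 0.1639] yaw 0.8266 [9.158e-01 4.016e-01 1.000e-04 2.000e-04] F [ 0.25 -0.13  0.07] M [0.    0.039 0.017] 0.0596 [ 0.57  0.08  1.99 -0.    1.07  1.31]
[[456.14791116 212.80800077]
 [459.55652517 198.84838765]]
```

drive_tool --targets "0.0019 -0.0044 0.01 -0.007 0.2;0.0019 -0.0044 0.03 -0.007 0.2;0.0019 -0.0044 0.045 -0.007 0.2;0.0019 -0.0044 0.053 -0.007 0.2;0.0019 -0.0044 0.055 -0.007 0.2;0.0019 -0.0044 0.055 -0.007 0.2;0.0019 -0.0044 0.055 -0.007 0.2" --grip_force 30

```text
clock: 10.25
position: [0.4368, 0.3143, 0.1093]
tool_rot: [0.914, 0.406, 0.001, -0.0]
force: [0.1, 0.3, 0.8]
opening: 0.0341
```

```bash
python3 st.py; python3 - <<'E'
from h import *
S=r.grab_frame("scene");T=r.grab_frame("top");cv2.imwrite("pics/s6.png",S)
cv2.imwrite("pics/g6.png",np.hstack([crop(0,S,(450,215),80,80,5),crop(0,T,(188,218),80,80,5)]))
E
```

```text
10.25 [0.4368 0.3143 0.1093] yaw 0.8368 [ 9.137e-01  4.063e-01  5.000e-04 -1.000e-04] F [0.11 0.26 0.85] M [ 0.005 -0.01  -0.03 ] 0.0341 [ 0.58  0.14  2.03 -0.    0.96  1.31]
```

View pics/g6.png

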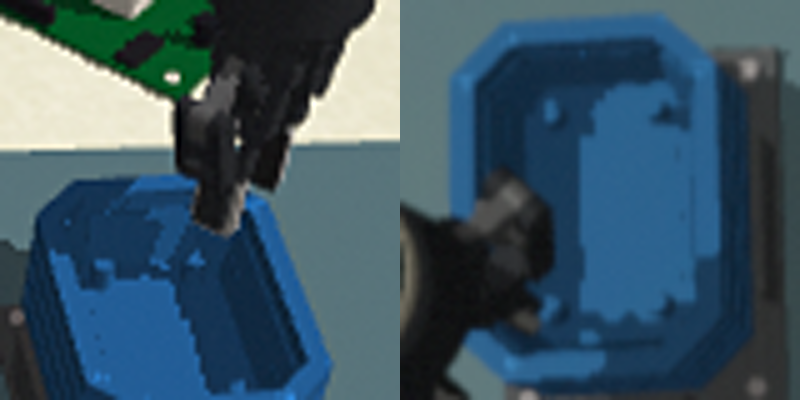

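One finger is inside and one outside the rim at corner b (scene crop (215,215); lower left in the top view). I'm closing.

drive_tool --targets "0 0 0 0 1;0 0 0 0 1;0 0 0 0 1;0 0 0 0 1;0 0 0 0 1;0 0 0 0 1"

```text
clock: 10.95
position: [0.4366, 0.3137, 0.1092]
tool_rot: [0.914, 0.406, 0.0, 0.0]
force: [0.4, -5.1, 5.0]
opening: 0.0089
```

```bash
python3 st.py
```

```text
10.95 [0.4366 0.3137 0.1092] yaw 0.8368 [9.137e-01 4.063e-01 2.000e-04 3.000e-04] F [ 0.42 -5.08  5.05] M [-0.837 -0.07  -0.195] 0.0089 [ 0.58  0.14  2.04 -0.    0.96  1.31]
```

The rim is pinched. I'll start peeling: raise corner b along the arc about d.

drive_tool --targets "0 0.0002 -0.001 0 1;0 0.0003 -0.002 0 1;0 0.0005 -0.003 0 1;0 0.0006 -0.004 0 1;0 0.0008 -0.005 0 1;0 0.0008 -0.005 0 1"

```text
clock: 11.55
position: [0.4361, 0.3124, 0.1118]
tool_rot: [0.914, 0.406, -0.001, 0.001]
force: [4.5, -3.1, -10.8]
opening: 0.0086
```

```bash
python3 st.py
```

```text
11.55 [0.4361 0.3124 0.1118] yaw 0.8372 [ 9.137e-01  4.065e-01 -1.300e-03  6.000e-04] F [  4.53  -3.09 -10.82] M [-0.39  -0.691 -0.026] 0.0086 [ 0.58  0.14  2.03 -0.    0.97  1.31]
```

drive_tool --targets "0 0.0003 -0.001 0 1;0 0.0005 -0.002 0 1;0 0.0007 -0.003 0 1;0 0.0008 -0.004 0 1;0 0.001 -0.005 0 1;0 0.001 -0.005 0 1"

```text
clock: 12.15
position: [0.4368, 0.3123, 0.118]
tool_rot: [0.914, 0.406, -0.001, 0.0]
force: [2.2, -3.3, -5.8]
opening: 0.009
```

```bash
python3 st.py
```

```text
12.15 [0.4368 0.3123 0.118 ] yaw 0.8367 [ 9.138e-01  4.063e-01 -1.200e-03  1.000e-04] F [ 2.18 -3.29 -5.84] M [-0.427 -0.014 -0.133] 0.009 [0.57 0.13 2.03 0.   0.98 1.31]
```

drive_tool --targets "0 0.0003 -0.001 0 1;0 0.0006 -0.002 0 1;0 0.0009 -0.003 0 1;0 0.0012 -0.004 0 1;0 0.0015 -0.005 0 1;0 0.0015 -0.005 0 1"

```text
clock: 12.75
position: [0.4386, 0.3126, 0.1244]
tool_rot: [0.914, 0.406, 0.0, -0.001]
force: [-2.2, 1.7, -1.1]
opening: 0.0093
```

```bash
python3 st.py; python3 - <<'E'
from h import *
S=r.grab_frame("scene");T=r.grab_frame("top");cv2.imwrite("pics/s7.png",S);cv2.imwrite("pics/t7.png",T)
cv2.imwrite("pics/g7.png",np.hstack([crop(0,S,(444,235),80,100,5),crop(0,T,(188,218),80,100,5)]))
E
```

```text
12.75 [0.4386 0.3126 0.1244] yaw 0.8363 [ 9.138e-01  4.061e-01  3.000e-04 -8.000e-04] F [-2.22  1.73 -1.06] M [ 0.598  0.738 -0.417] 0.0093 [0.57 0.12 2.02 0.   0.99 1.31]
```

View pics/g7.png

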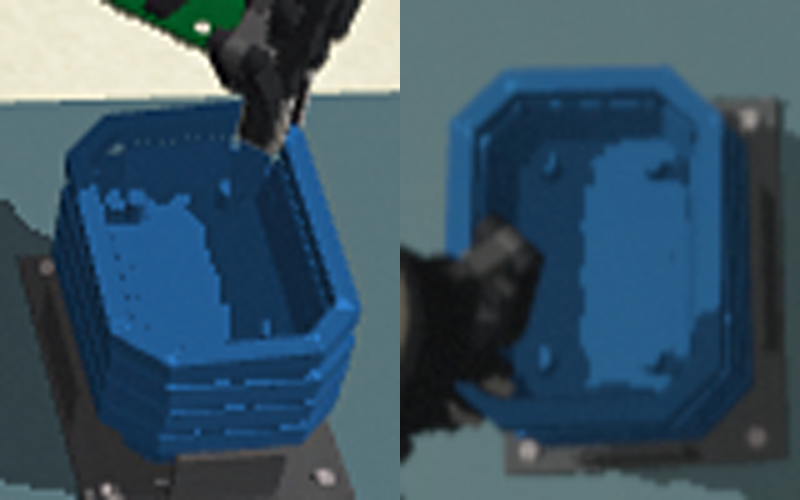

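The tray is clearly tilted: corner b is up about 15 mm and the opposite corner d (scene crop (120,355)) is still nested. I'm continuing along the arc.

drive_tool --targets "0 0.0003 -0.0015 0 1;0 0.0006 -0.003 0 1;0 0.001 -0.0045 0 1;0 0.0014 -0.006 0 1;0 0.0018 -0.0075 0 1;0 0.0022 -0.009 0 1;0 0.0022 -0.009 0 1"

```text
clock: 13.55
position: [0.4408, 0.3102, 0.133]
tool_rot: [0.914, 0.406, 0.0, 0.0]
force: [-0.1, 0.3, -1.5]
opening: 0.0089
```

```bash
python3 st.py
```

```text
13.55 [0.4408 0.3102 0.133 ] yaw 0.8368 [9.137e-01 4.063e-01 4.000e-04 1.000e-04] F [-0.07  0.34 -1.55] M [0.038 0.028 0.012] 0.0089 [ 0.57  0.12  2.01 -0.    1.01  1.3 ]
```

drive_tool --targets "0 0 -0.002 0 1;0 0 -0.006 0 1;0 0 -0.01 0 1;0 0 -0.015 0 1;0 0 -0.025 0 1;0 0 -0.04 0 1;0 0 -0.06 0 1;0 0 -0.06 0 1" --grip_force 80

```text
clock: 14.35
position: [0.4427, 0.3118, 0.1971]
tool_rot: [0.914, 0.406, 0.004, -0.001]
force: [0.7, 0.7, 0.0]
opening: 0.0068
```

drive_tool --targets "0 0 -0.01 0 1;0 0 -0.025 0 1;0 0 -0.03 0 1;0 0 -0.03 0 1;0 0 -0.03 0 1;0 0 -0.03 0 1"

```text
clock: 14.95
position: [0.4399, 0.3101, 0.2219]
tool_rot: [0.914, 0.406, -0.001, 0.0]
force: [-0.3, 0.1, -0.8]
opening: 0.007
```

```bash
python3 st.py; python3 - <<'E'
from h import *
S=r.grab_frame("scene");T=r.grab_frame("top");cv2.imwrite("pics/s8.png",S);cv2.imwrite("pics/t8.png",T)
cv2.imwrite("pics/g8.png",np.hstack([crop(0,S,(444,220),100,130,4),crop(0,T,(188,218),100,130,4)]))
E
```

```text
14.95 [0.4399 0.3101 0.2219] yaw 0.8368 [ 9.137e-01  4.063e-01 -7.000e-04  1.000e-04] F [-0.32  0.05 -0.76] M [ 0.072  0.074 -0.017] 0.007 [0.57 0.03 1.93 0.   1.18 1.3 ]
```

View pics/g8.png

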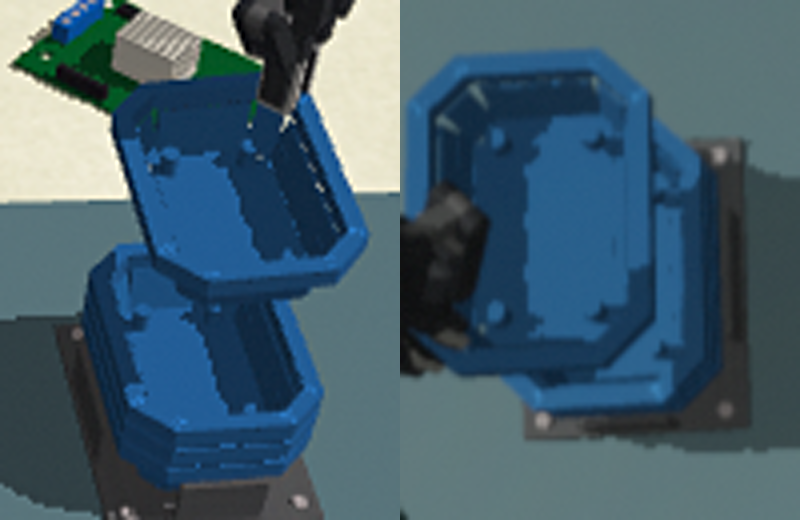

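The tray is free and only the stack stays behind: in the top crop the tray spans (10,50) to (255,370), with open corner b in the gripper. I'm carrying it to a spot about 25 mm beside the jig's +y edge.

drive_tool --targets "-0.01 0.01 0 0.02 1;-0.035 0.035 0 0.05 1;-0.065 0.065 0 0.08 1;-0.095 0.095 0 0.11 1;-0.125 0.125 0 0.14 1;-0.155 0.155 0 0.17 1;-0.185 0.185 0 0.2 1;-0.215 0.215 0 0.23 1"

```text
clock: 15.85
position: [0.4551, 0.0043, 0.2226]
tool_rot: [0.955, 0.298, -0.0, 0.0]
force: [1.0, -0.7, -1.7]
opening: 0.0072
```

drive_tool --targets "-0.025 0.025 0 0.01 1;-0.04 0.04 0.01 0.024 1;-0.05 0.049 0.025 0.024 1;-0.05 0.049 0.045 0.024 1;-0.05 0.049 0.065 0.024 1;-0.05 0.049 0.075 0.024 1;-0.05 0.049 0.079 0.024 1;-0.05 0.049 0.079 0.024 1"

```text
clock: 16.65
position: [0.4425, -0.0622, 0.1434]
tool_rot: [0.958, 0.287, -0.0, -0.0]
force: [0.1, -0.3, -1.1]
opening: 0.0073
```

```bash
sleep 0; python3 st.py; python3 - <<'E'
from h import *
S=r.grab_frame("scene");T=r.grab_frame("top");cv2.imwrite("pics/s9.png",S);cv2.imwrite("pics/t9.png",T)
p=[.51,-.1157,.12];a=proj("scene",p)[0];b=proj("top",p)[0];print(a,b)
cv2.imwrite("pics/g9.png",cv2.resize(np.hstack([S[180:310,190:320],T[140:270,340:470]]),None,fx=3,fy=3,interpolation=cv2.INTER_CUBIC))
E
python3 st.py
```

```text
16.65 [ 0.4425 -0.0622  0.1434] yaw 0.5826 [ 9.579e-01  2.872e-01 -4.000e-04 -1.000e-04] F [ 0.05 -0.26 -1.13] M [0.013 0.014 0.022] 0.0073 [-0.2  -0.07  2.19 -0.    1.03  0.79]
[272.52594646 232.33470276] [377.28257392 207.53157048]
16.75 [ 0.4435 -0.0622  0.1445] yaw 0.583 [9.578e-01 2.874e-01 6.000e-04 4.000e-04] F [-0.02  0.03 -0.2 ] M [ 0.083  0.061 -0.024] 0.0074 [-0.19 -0.07  2.19 -0.    1.03  0.79]
```

View pics/g9.png

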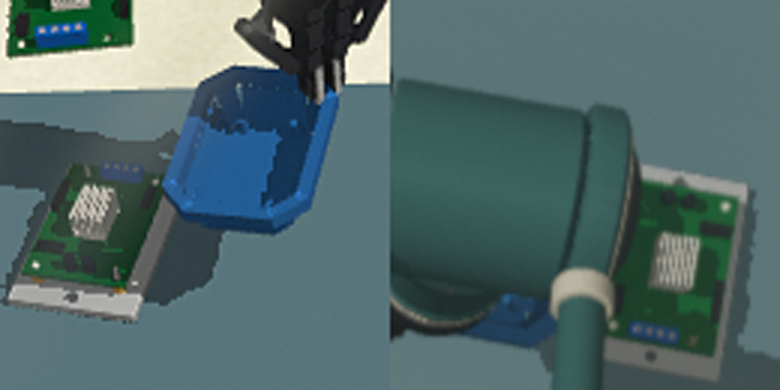

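The top view is blocked by the arm here, so I'll fit the tray's pose from the earlier pair taken in the same grip (both views clear), to check its level and its offset from the TCP.

```bash
cat > fit.py <<'E'
from h import *
from scipy.optimize import least_squares
from scipy.spatial.transform import Rotation as Ro
m=lambda im:cv2.inRange(cv2.cvtColor(im,cv2.COLOR_BGR2HSV),(100,140,50),(118,255,255))
def rd(n,px,P,D):
    o,d=ray(n,np.array(px,float));c=np.cross(d,D);c/=np.linalg.norm(c,axis=1)[:,None];return (c@(P-o))*1000
def fit(obs,x0,wz=None):
    E={"+y":([0,55,40],[1,0,0]),"+x":([75,0,40],[0,1,0]),"-x":([-75,0,40],[0,1,0]),"-y":([0,-55,40],[1,0,0])}
    def f(v):
        R=Ro.from_euler("zyx",v[3:]);out=[]
        for n,e,px in obs:
            P,D=E[e];out.append(rd(n,px,v[:3]+R.apply(np.array(P)/1000),R.apply(D)))
        if wz is not None: out.append([50*(v[2]-wz)*1000])
        return np.concatenate(out)
    s=least_squares(f,x0,loss="soft_l1");
    print("pos",s.x[:3].round(4),"yaw,pitch,roll deg",np.degrees(s.x[3:]).round(2),"rms by edge",[(n,e,round(float(np.std(rd(n,px,s.x[:3]+Ro.from_euler('zyx',s.x[3:]).apply(np.array(E[e][0])/1000),Ro.from_euler('zyx',s.x[3:]).apply(E[e][1])))),2)) for n,e,px in obs],"cost",round(s.cost,1));return s.x
E
python3 - <<'E'
from fit import *
def go(S,T,rows,cols,cb,rr,x0):
    t=m(T);s=m(S)
    fit([("top","+y",[(np.flatnonzero(t[Y,120:200]).min()+119.5,Y) for Y in rows]),
     ("top","+x",[(X,np.flatnonzero(t[140:200,X]).min()+139.5) for X in cols]),
     ("scene","-x",[(X,np.flatnonzero(s[165:235,X]).min()+164.5) for X in cb]),
     ("scene","+y",[(np.flatnonzero(s[Y,430:500]).max()+430.5,Y) for Y in rr])],x0)
R=cv2.imread
go(R("pics/s4.png"),R("pics/t4.png"),range(196,240),range(173,199),range(436,457),range(218,240),[.5,.275,.056,.049,0,0])
go(R("pics/s8.png"),R("pics/t8.png"),range(181,196),range(150,186),range(432,452),range(186,210),[.5,.275,.168,.049,0,0])
E
```

```text
pos [0.4998 0.2727 0.0587] yaw,pitch,roll deg [ 1.36 -2.96 -4.46] rms by edge [('top', '+y', 0.01), ('top', '+x', 0.67), ('scene', '-x', 1.39), ('scene', '+y', 0.58)] cost 18.4
pos [0.5    0.272  0.1645] yaw,pitch,roll deg [ 2.73 -0.55  2.21] rms by edge [('top', '+y', 0.01), ('top', '+x', 0.72), ('scene', '-x', 0.68), ('scene', '+y', 0.55)] cost 13.6
```

```bash
python3 - <<'E'
from fit import *
def drop(line,lo,hi,th=112):  # last bright->dark crossing scanning from hi down (dark outside wall -> bright rim top), subpixel
    for i in range(hi,lo,-1):
        if line[i]<th<=line[i-1]: return i-1+(line[i-1]-th)/(line[i-1]-line[i])
def go(S,T,rows,rows2,cols,cb,rr,lo,hi,x0):
    t=m(T);s=m(S);g=T[...,0].astype(float)
    r2=[(drop(g[Y],lo,hi),Y) for Y in rows2];r2=[p for p in r2 if p[0]];print([round(p[0],1) for p in r2])
    return fit([("top","+y",[(np.flatnonzero(t[Y,120:200]).min()+119.5-.5+.5,Y) for Y in rows]),
     ("top","+x",[(X,np.flatnonzero(t[140:200,X]).min()+139.5) for X in cols]),
     ("top","-y",r2),
     ("scene","-x",[(X,np.flatnonzero(s[165:235,X]).min()+164.5) for X in cb]),
     ("scene","+y",[(np.flatnonzero(s[Y,430:500]).max()+430.5,Y) for Y in rr])],x0)
R=cv2.imread
go(R("pics/s4.png"),R("pics/t4.png"),range(196,240),range(200,232),range(173,199),range(428,448),range(219,244),205,219,[.5,.275,.056,.049,0,0])
go(R("pics/s8.png"),R("pics/t8.png"),range(181,196),range(185,218),range(150,186),range(433,455),range(183,210),194,206,[.5,.275,.168,.049,0,0])
E
```

```text
[np.float64(211.0), np.float64(211.0), np.float64(211.0), np.float64(211.0), np.float64(211.0), np.float64(211.0), np.float64(211.0), np.float64(211.2), np.float64(211.3), np.float64(211.3), np.float64(211.3), np.float64(211.3), np.float64(211.3), np.float64(211.3), np.float64(211.3), np.float64(211.3), np.float64(211.3), np.float64(211.3), np.float64(211.5), np.float64(211.5), np.float64(211.5), np.float64(211.5), np.float64(211.5), np.float64(211.5), np.float64(211.5), np.float64(211.5), np.float64(211.5), np.float64(211.5), np.float64(211.5), np.float64(211.6), np.float64(211.7), np.float64(211.7)]
pos [0.4994 0.2753 0.0552] yaw,pitch,roll deg [ 2.81  0.43 -0.13] rms by edge [('top', '+y', 0.07), ('top', '+x', 0.66), ('top', '-y', 0.13), ('scene', '-x', 0.68), ('scene', '+y', 0.6)] cost 13.3
[np.float64(199.4), np.float64(199.4), np.float64(199.4), np.float64(199.4), np.float64(199.4), np.float64(199.4), np.float64(199.5), np.float64(199.5), np.float64(199.5), np.float64(199.5), np.float64(199.5), np.float64(203.5), np.float64(204.8), np.float64(205.2), np.float64(205.2), np.float64(202.3), np.float64(199.5), np.float64(199.5), np.float64(199.5), np.float64(203.5), np.float64(199.5), np.float64(199.5), np.float64(199.7), np.float64(199.8), np.float64(199.8), np.float64(199.8), np.float64(199.8), np.float64(199.8), np.float64(199.8), np.float64(199.8), np.float64(199.8), np.float64(199.8), np.float64(199.8)]
pos [0.5   0.272 0.164] yaw,pitch,roll deg [ 2.35 -0.09  0.29] rms by edge [('top', '+y', 0.06), ('top', '+x', 0.7), ('top', '-y', 3.2), ('scene', '-x', 0.68), ('scene', '+y', 0.6)] cost 57.1
```

The fit recovers the nested tray as level to 0.4 deg, so it can be trusted. The held tray is level to about 0.3 deg, and by calculation it is 23 mm clear of the jig with its underside about 87 mm up. I'll settle slightly higher, confirm from the scene camera that nothing slips, and hand in.

drive_tool --targets "0.0 0.0 -0.002 0 1;0 0 -0.004 0 1;0 0 -0.004 0 1;0 0 -0.004 0 1;0 0 -0.004 0 1;0 0 -0.004 0 1;0 0 -0.004 0 1;0 0 -0.004 0 1"

```text
clock: 17.55
position: [0.4428, -0.0621, 0.1476]
tool_rot: [0.958, 0.287, -0.0, -0.0]
force: [-0.1, -0.4, -2.1]
opening: 0.0068
```

```bash
python3 st.py; python3 - <<'E'
from fit import *
S=r.grab_frame("scene");st=r.read_state();p=st["position"];psi=2*np.arctan2(*st["tool_rot"][[1,0]])
a=psi-.8368;c,s_=np.cos(a),np.sin(a);off=np.array([.0601*c+.0381*s_,.0601*s_-.0381*c]);O=np.array([*(p[:2]+off),p[2]-.0579]);yaw=np.radians(2.35)+a
print("pred tray",O.round(4),"yaw",np.degrees(yaw).round(2))
R=Ro.from_euler("z",yaw);V=np.array([[-53,-55],[-75,-33],[53,-55],[53,55],[-53,55],[75,33],[75,-33]])
px=proj("scene",O+R.apply(np.c_[V,np.full(7,40)]/1000));print("rim vertices px",px.round(1).tolist())
k=m(S)
bx=[(X,np.flatnonzero(k[185:240,X]).min()+184.5) for X in range(int(px[1,0])+3,int(px[1,0])+17)]
ry=[(np.flatnonzero(k[Y,270:320]).max()+270.5,Y) for Y in range(218,244)]
ly=[(np.flatnonzero(k[Y,225:300]).min()+224.5,Y) for Y in range(int(px[0,1])+5,int(px[2,1])-4)]
for e,P,D,l in(("-x",[-75,0,40],[0,1,0],bx),("+y",[0,55,40],[1,0,0],ry),("-y",[0,-55,40],[1,0,0],ly)):
    d=rd("scene",l,O+R.apply(np.array(P)/1000),R.apply(D));print(e,"ray-edge mm: first,mean,last",d[0].round(1),d.mean().round(1),d[-1].round(1))
J=np.array([.483,-.245]);rel=Ro.from_euler("z",.205).apply([*(O[:2]-J),0]);print("tray in jig frame",rel.round(4),"gap mm",(rel[1]-.107)*1000)
E
python3 st.py
```

```text
17.55 [ 0.4428 -0.0621  0.1476] yaw 0.5827 [ 9.578e-01  2.873e-01 -1.000e-04 -1.000e-04] F [-0.08 -0.44 -2.1 ] M [ 0.113  0.001 -0.013] 0.0068 [-0.2  -0.08  2.18  0.    1.04  0.79]
pred tray [ 0.4914 -0.1141  0.0897] yaw -12.21
rim vertices px [[256.3, 204.7], [267.9, 199.6], [242.6, 237.0], [291.7, 243.5], [302.5, 210.3], [279.2, 249.6], [249.3, 245.6]]
-x ray-edge mm: first,mean,last -1.5 -1.2 -0.2
+y ray-edge mm: first,mean,last 3.3 3.8 5.4
-y ray-edge mm: first,mean,last 25.6 11.1 3.6
tray in jig frame [-0.0184  0.1299  0.    ] gap mm 22.887875412873168
17.6 [ 0.4428 -0.0621  0.1476] yaw 0.5828 [ 9.578e-01  2.873e-01 -1.000e-04 -1.000e-04] F [-0.   -0.44 -0.59] M [0.057 0.082 0.045] 0.0073 [-0.2  -0.08  2.18  0.    1.04  0.79]
```

The -y check used a mask that misses the tray's shaded part, so I'll repeat it with a mask that includes shadow.

```bash
python3 - <<'E'
from fit import *
S=r.grab_frame("scene");cv2.imwrite("pics/s10.png",S);h=cv2.cvtColor(S,cv2.COLOR_BGR2HSV)
k=cv2.inRange(h,(100,135,20),(125,255,255))
_,lab,st_,_=cv2.connectedComponentsWithStats(k);k=(lab==lab[225,272])
print("left",[(Y,int(np.flatnonzero(k[Y]).min()),int(np.flatnonzero(k[Y]).max())) for Y in range(202,262,3) if k[Y].any()])
print("up",[(X,int(np.flatnonzero(k[:,X]).min()),int(np.flatnonzero(k[:,X]).max())) for X in range(244,304,4) if k[:,X].any()])
g=S[...,0].astype(int)
for X in(255,262,270,277):print(X,g[232:262,X].tolist())
E
```

```text
left [(202, 272, 284), (205, 270, 288), (208, 271, 300), (211, 267, 302), (214, 264, 302), (217, 263, 301), (220, 252, 300), (223, 250, 299), (226, 249, 298), (229, 248, 298), (232, 247, 297), (235, 246, 296), (238, 245, 295), (241, 244, 294), (244, 246, 294), (247, 248, 293), (250, 250, 289), (253, 257, 286), (256, 277, 283)]
up [(244, 239, 241), (248, 228, 247), (252, 218, 252), (256, 218, 252), (260, 221, 254), (264, 214, 254), (268, 209, 255), (272, 201, 255), (276, 202, 255), (280, 202, 256), (284, 202, 254), (288, 203, 250), (292, 213, 248), (296, 214, 236), (300, 208, 222)]
255 [145, 146, 146, 145, 145, 144, 144, 150, 177, 147, 137, 145, 145, 145, 148, 149, 148, 130, 76, 81, 81, 71, 69, 69, 69, 68, 69, 69, 69, 69]
262 [148, 148, 149, 149, 149, 148, 149, 149, 149, 150, 149, 149, 149, 148, 142, 150, 150, 147, 93, 79, 81, 80, 73, 71, 67, 67, 67, 77, 130, 129]
270 [149, 149, 149, 149, 149, 150, 150, 149, 149, 149, 149, 150, 150, 150, 149, 149, 149, 151, 147, 95, 80, 81, 79, 77, 114, 126, 123, 124, 123, 124]
277 [149, 150, 148, 149, 149, 150, 150, 152, 151, 153, 154, 152, 154, 147, 78, 87, 135, 151, 149, 128, 77, 81, 80, 76, 80, 127, 125, 124, 124, 123]
```

```bash
python3 - <<'E'
from fit import *
fr=[(255,249.4),(262,249.9),(266,250.4),(270,250.8),(274,251.1),(277,251.4)]
S=cv2.imread("pics/s10.png");h=cv2.cvtColor(S,cv2.COLOR_BGR2HSV)
k=cv2.inRange(h,(100,135,20),(125,255,255))
bk=[(X,np.flatnonzero(k[190:230,X]).min()+189.5) for X in range(274,288)]
lf=[(np.flatnonzero(k[Y,235:300]).min()+234.5,Y) for Y in range(221,241)]
obs=[("scene","+x",fr),("scene","-x",bk),("scene","-y",lf)]
for wz in(.083,.086,.0897):fit(obs,[.4914,-.1141,wz,-.213,0,0],wz)
E
```

```text
pos [ 0.488 -0.113  0.083] yaw,pitch,roll deg [-11.67   2.21   2.04] rms by edge [('scene', '+x', 0.29), ('scene', '-x', 1.3), ('scene', '-y', 0.62)] cost 10.6
pos [ 0.4913 -0.1125  0.086 ] yaw,pitch,roll deg [-11.56   1.99   1.86] rms by edge [('scene', '+x', 0.28), ('scene', '-x', 1.29), ('scene', '-y', 0.61)] cost 10.5
pos [ 0.4953 -0.1118  0.0897] yaw,pitch,roll deg [-11.43   1.72   1.65] rms by edge [('scene', '+x', 0.28), ('scene', '-x', 1.28), ('scene', '-y', 0.61)] cost 10.4
```

The held tray reads as level to within about 2.5 deg from this single view. A firmer grip should align it flat against the pads, so I'll tighten and re-measure.

drive_tool --targets "0 0 0 0 1;0 0 0 0 1;0 0 0 0 1;0 0 0 0 1;0 0 0 0 1;0 0 0 0 1" --grip_force 115

```text
clock: 18.25
position: [0.4428, -0.0621, 0.1477]
tool_rot: [0.958, 0.287, -0.0, -0.0]
force: [0.4, -0.2, -0.7]
opening: 0.0059
```

```bash
python3 st.py; python3 - <<'E'
from fit import *
def run(S,cx,cb,lr,fr0,x0,wz):
    g=S[...,0].astype(float);k=cv2.inRange(cv2.cvtColor(S,cv2.COLOR_BGR2HSV),(100,135,20),(125,255,255));fr=[]
    for X in cx:
        for y in range(*fr0):
            if g[y,X]>=112>g[y+1,X] and g[y+2,X]<100 and g[y-1,X]>125: fr.append((X,y+(g[y,X]-112)/(g[y,X]-g[y+1,X])))
    bk=[(X,np.flatnonzero(k[190:230,X]).min()+189.5) for X in cb];lf=[(np.flatnonzero(k[Y,235:300]).min()+234.5,Y) for Y in lr]
    fit([("scene","+x",fr),("scene","-x",bk),("scene","-y",lf)],x0,wz)
x0=[.4914,-.1141,.0897,-.213,0,0]
run(cv2.imread("pics/s10.png"),range(254,279),range(274,288),range(221,241),(245,255),x0,.088)
run(r.grab_frame("scene"),range(254,279),range(274,288),range(221,241),(245,255),x0,.088)
E
```

```text
18.25 [ 0.4428 -0.0621  0.1477] yaw 0.5828 [ 0.9578  0.2873 -0.     -0.    ] F [ 0.41 -0.24 -0.69] M [0.063 0.053 0.018] 0.0059 [-0.2  -0.08  2.18  0.    1.04  0.79]
pos [ 0.4933 -0.1117  0.088 ] yaw,pitch,roll deg [-11.5    1.5    3.12] rms by edge [('scene', '+x', 3.19), ('scene', '-x', 1.37), ('scene', '-y', 0.61)] cost 33.7
pos [ 0.4932 -0.112   0.088 ] yaw,pitch,roll deg [-11.18   1.54   3.04] rms by edge [('scene', '+x', 3.17), ('scene', '-x', 1.13), ('scene', '-y', 0.6)] cost 31.6
```

```bash
python3 -c "
from bench import r
print(r.hand_in())"
```

```text
the job is handed in; nothing more can be done
None
```

The board is seated on the jig and released, and the arm is holding the top tray beside the jig. I handed the job in at about 18.3 s on the clock; no verdict came back.

- **Board:** I gripped it by the heat sink and lowered it over both pins with almost no side force. It met the posts with its underside about 22 mm up, pushed with 10 N, then eased off and let go. A look afterwards showed both pins through their holes and the board parallel to the jig.
- **Tray:** I pinched corner b and raised it. The pull peaked at about 11 N, then fell away. A picture with b about 15 mm up showed the opposite corner d still down. The tray came away and the rest of the stack stayed in its holder.
- **Final position:** The tray is open side up, with its underside about 88 mm above the desk and about 23–25 mm clear of the jig's edge. It is touching nothing else and is gripped at 115 N.

**Checks that disagreed:**
- **Level:** Just after lifting, a two-camera fit gave the tray level to 0.3 deg, though a few of its edge points were bad. At the final pose the arm blocked the top view. Fits from the scene camera alone gave 1.5–3 deg of tilt on each axis, with corner d lowest, which is close to what one view can resolve. Gripping harder changed nothing.
- **Edge check:** My first edge check at the final pose was off by up to 25 mm because its colour mask missed the shaded side. Repeated with a better mask, it agreed with the expected pose to a few millimetres.

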